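# Torque the bamboo gluing press to the click

## Robot

A 6-joint arm with a two-finger parallel gripper is mounted at the origin on the work surface. World frame = base frame: x ahead of the robot, y to its left, z up, the work surface at z = 0. Lengths are in m, angles in rad, forces in N, time in s.
With the tool pointing down it reaches from about 0.4 to 0.925 m from the base axis. Payload 3.4 kg.
Tool frame: the origin (TCP) lies at the very end of the fingers, on their centre line; the grasp point (between the pads) lies 19 mm behind it; z points along the fingers, y is the line along which they close (so a half turn about z gives the same grasp; the last joint's range is limited). The gripper opens to 85 mm and grips with 20 to 120 N. Pads are 22 mm wide; open, the fingers measure 114 mm over their backs; the gripper's body (76 mm by 85 mm) begins 54 mm behind the grasp point. The pads swing forward as they close: fully open they stand 13 mm farther back than shut.
Start: joints at [-1.258, 0.307, 1.506, -0, 1.328, -0.073], TCP at [0.217, -0.533, 0.231] pointing down, gripper open.
Joint ranges: [-3.12, 3.12], [-1.05, 2.28], [0.14, 2.33], [-1.42, 4.57], [0.1, 2.73], [-2.68, 2.68]. Speed limits (rad/s): [2.57, 2.57, 3.14, 3.14, 3.14, 3.14].

## Interface

Orientations are given as a unit quaternion [x, y, z, w].
In Python, from plant import manip gives the robot as it stands. The module is installed in compiled form; this text tells all that it offers.
- The arm moves only by the tool jog_arm, never from a script. Its argument "commands" is a list of rows, each an object with "claw": the closure, from -1 (fully open) to 1 (shut); "dp": the shift along the tool's x, y, z as a fraction of full scale, a list of three; "roll": the turn about the tool's z as a fraction of full scale. In form: [{"claw": claw, "dp": [dx, dy, dz], "roll": roll}, ...]. A call has 1 to 8 rows; each row shifts and turns the commanded pose from where the row before left it, along the tool's axes as they then stand; what a row does not reach is not made up. Full scale, the value 1, is 0.05 m for a shift and 4 degrees for a turn. A row lasts 1/10 s, in which the tool goes at most 50 mm and 8.59 degrees, less where a joint would pass 70% of its speed; a pose out of reach is approached as far as the arm can. A call with a number of a shift or a turn outside -1 to 1 is refused whole. A call with a gripper value outside its range is refused whole. The fingers move at their own pace and stop on an object; "squeeze" is the grip in N (left out, the last holds). Time passes only in rows, so rows that do not move let the fingers close. It gives the time, the measured TCP pose, the force, the opening and the grip force at its end, in the units of the state.
- manip.state(): the state, without advancing time (a new reading comes with each control period).
- manip.snapshot(name): name is "scene" or "side" or "wrist"; returns a dict with "color" (400x640x3 uint8, blue, green, red), "z_map" (400x640 float32, m along the optical axis (not along the pixel's ray), 0 where there is no reading), "intrinsics" (3x3 intrinsics, pixels), "rvec" (rotation vector, rad) and "tvec" (3), from world to camera coordinates, as OpenCV has them. Camera axes: x right, y down, z forward; pixel columns grow to the right and rows downward; lengths in m; the calibration is good to about 2 mm. A picture is of the moment at which its call begins.
- manip.job_done(): hands the job in; it is judged then, once.
The state is a dict: "time_s": time; "qpos": joint angles; "qd": joint speeds; "joint_efforts": joint torques, N m; "tcp_pos": TCP position; "ee_rot": TCP orientation; "force": force on the tool from outside, world axes, zero at the start; "moment": the same for the moment, N m; "finger_gap": opening from 0.0 (shut) to 1.0 (fully open); "gripper_force": force on a finger pad.
Only numpy, scipy, OpenCV 4.12 (cv2) and the standard library are available. Lean on these libraries where they do the work, as an engineer would, in place of code of your own. Each camera call takes 0.05 s, during which the arm holds its last target. There are 200 camera calls.

## Task

Fresh pale bamboo strips are laid up in one of the two green gluing presses: tighten its screw by turning the orange-handled click wrench clockwise (seen from above) until the wrench breaks over with a click, stop at once so that the press is not overtightened, and let go of the wrench. The other press, with the grey-handled wrench and the dark strips, is already tight: leave its wrench alone.

Things in the scene. Friction and masses are not known exactly. Their poses are not given: they have to be found in the camera images.
- orange_grip (a point): Middle of the orange grip of the click wrench on the press with the pale strips: a level cylinder 28 mm across, 110 mm long, centre 100 mm above the table, nothing under it. +x runs along the wrench to the vertical screw axis, 185 mm away, about which it swings; +z up, +y left of +x. Tightening (clockwise from above) moves the grip to its own +y side and takes 5 to 11 N.
- orange_screw (a joint): Screw of the fixed green press (110 x 100 mm, 81 mm high; steel wrench head on it 40 mm across, top at 115 mm) with the pale strips. Angle in rad, grows clockwise from above as it tightens; starts at 0 to 0.28. Takes 1.35 N m plus 1.1 N m per rad; stays where left. With the pull at the grip the wrench clicks between 0.42 and 0.60; past 0.65 it is overtightened.
- orange_break (a joint): Bend of the orange wrench at a pivot 20 mm from the screw axis (rad, clockwise from above). 0 while it turns the screw; at the set torque it gives way towards its stop at 0.16 while the resistance drops, to about half at the stop: the click. It moves the grip 26 mm without turning the screw, then tightens again. Springs back when let go; pulled back further it loosens the screw.
- grey_grip (a point): Middle of the grey grip of the other click wrench, otherwise identical, on a like press with dark brown strips; 100 mm above the table, same axes. To be left alone.

How it is judged:
On the way:
1. the orange wrench breaks over (bend above 0.06 rad) with the screw tight (value of joint orange_break above 0.06 rad and value of joint orange_screw above 0.38 rad), for 0.04 s.
At the end, for the whole second after the job is handed in: After the click the orange wrench is released and sprung straight (bend under 0.03 rad), the screw has stayed tight (0.34 to 0.65 rad, not overtightened), and the grey wrench's grip is within 12 mm of where it was (value of joint orange_screw between 0.34 and 0.65 rad and value of joint orange_break below 0.03 rad and distance of grey_grip from where it was at the start of the episode below 0.012 m); the robot touches nothing.
It fails at once if the press is overtightened: its screw turned past 0.65 rad (value of joint orange_screw above 0.65 rad).
It fails at once if the grey wrench is moved by more than 12 mm (distance of grey_grip from where it was at the start of the episode above 0.012 m).
It also fails if it takes over 38 s, if anything falls off the work surface, if the arm or the gripper's body presses on something with over 40 N, if the wrist force passes 120 N, or if a joint passes its speed limit or range.

## Working session

There is one attempt and no reset: what is moved stays moved. The work goes in short steps, Python scripts to look and compute and a tool call to move; the robot and the scene stay as the last step left them, time stands still between calls to the robot, and variables do not carry over. Pictures are saved under pics/ and viewed, at most 10 in all, crops included, and the job is handed in when it is done.

Besides the shell and the picture viewer there is one more tool, called after "Request:" in YAML: its name, and indented under it one key for each argument. jog_arm: Moves the arm, as the interface text tells. Its arguments: {"type":"object","properties":{"commands":{"type":"array"},"squeeze":{"type":"number"}},"required":["commands"]}

```bash
mkdir -p pics; cat > h.py <<'E'
import numpy as np, cv2
from plant import manip
def snap(n):
    s=manip.snapshot(n); R=cv2.Rodrigues(np.array(s["rvec"],float))[0]; t=np.array(s["tvec"],float).ravel()
    s["R"],s["t"],s["K"]=R,t,np.array(s["intrinsics"],float); return s
def cloud(s):
    v,u=np.indices(s["z_map"].shape); z=s["z_map"]
    c=np.stack([(u-s["K"][0,2])/s["K"][0,0]*z,(v-s["K"][1,2])/s["K"][1,1]*z,z],-1)
    return (c-s["t"])@s["R"]
E
python3 - <<'E'
from h import *
a=snap("scene");b=snap("side")
cv2.imwrite("pics/a.png",a["color"]);cv2.imwrite("pics/b.png",b["color"])
for n,s in(("scene",a),("side",b)):
    P=cloud(s);h=cv2.cvtColor(s["color"],cv2.COLOR_BGR2HSV)
    m=(h[...,0]>4)&(h[...,0]<18)&(h[...,1]>170)&(h[...,2]>100)&(s["z_map"]>0)
    n_,l,st,c=cv2.connectedComponentsWithStats(m.astype(np.uint8))
    for i in range(1,n_):
        if st[i,4]>60:
            q=P[l==i]; print(n,c[i].round(),st[i],q.min(0).round(3),q.max(0).round(3),np.median(q,0).round(3))
st=manip.state();print(st)
E
```

```text
scene [374. 226.] [    39      0    601    400 107024] [-0.838 -1.554 -0.616] [0.951 0.608 0.117] [ 0.436  0.055 -0.001]
scene [603.  24.] [591  17  26  15 285] [-1.142 -0.28  -0.281] [-0.802 -0.097 -0.094] [-0.853 -0.141 -0.101]
scene [233.  58.] [196  44  62  35 149] [ 0.29  -0.702  0.001] [ 0.524 -0.659  0.03 ] [ 0.381 -0.672  0.023]
scene [165.  81.] [138  67  56  28 186] [ 0.495 -0.738 -0.003] [ 0.683 -0.697  0.025] [ 0.598 -0.712  0.017]
scene [633.  88.] [625  81  15  15 188] [-0.891  0.04  -0.259] [-0.803  0.109 -0.244] [-0.847  0.073 -0.251]
scene [147.  99.] [129  92  37  17  73] [ 0.623 -0.686  0.009] [ 0.731 -0.661  0.027] [ 0.673 -0.668  0.023]
scene [335. 108.] [312  93  47  31 596] [ 0.223 -0.415 -0.007] [ 0.317 -0.27   0.005] [ 0.264 -0.34  -0.001]
scene [410. 306.] [400 296  23  23  78] [ 0.485  0.213 -0.006] [0.551 0.229 0.003] [ 0.517  0.221 -0.001]
side [281.  76.] [243  75  76   3 129] [ 0.329  0.772 -0.002] [0.623 0.802 0.01 ] [0.49  0.788 0.003]
side [347. 250.] [  119    74   431   326 69605] [-0.131 -0.525 -0.744] [2.116 1.624 0.408] [ 0.603 -0.131  0.002]
si
[... 666 characters left out ...]
, 'qpos': array([-1.25754712e+00,  3.07525488e-01,  1.50752121e+00, -2.20778479e-06,
        1.32839849e+00, -7.35123241e-02]), 'qd': array([-6.86509050e-04, -1.50234071e-03, -2.75767825e-03,  1.43852885e-03,
       -1.00807657e-03, -9.12404327e-05]), 'joint_efforts': array([ 5.69442382e-04, -4.58531141e+01, -2.52611446e+01, -1.37246980e-04,
        5.48576048e-03,  4.57475423e-06]), 'tcp_pos': array([ 0.21666579, -0.5319563 ,  0.23046564]), 'ee_rot': array([ 9.81359665e-01,  1.92177914e-01, -1.11828098e-04, -9.19491737e-04]), 'force': array([-0.83898649, -0.40309495, -0.16255036]), 'moment': array([0.00462256, 0.04544419, 0.00577004]), 'gripper_force': 0.0, 'finger_gap': 1.0017583453555503}
```

View pics/a.png

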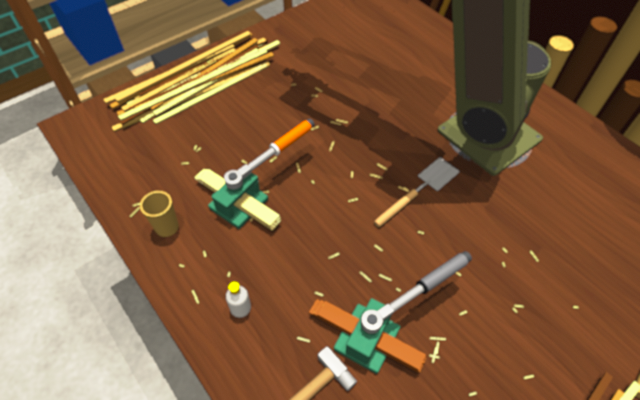

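View pics/b.png

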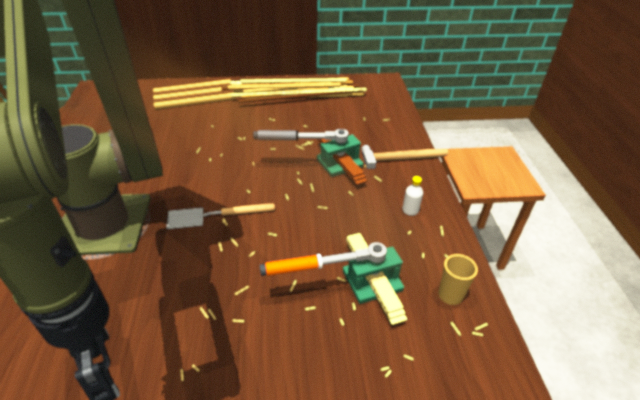

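The scene view shows the orange grip at about (293,136) and its head at (233,180), with the grey wrench at (445,272). In the side view the orange grip is at (292,265) and its head at (377,251).

```bash
python3 - <<'E'
from h import *
boxes={"scene":((265,110,325,160),(218,165,250,195)),"side":((258,250,322,280),(365,238,390,265))}
for n in boxes:
    s=snap(n);P=cloud(s);h=cv2.cvtColor(s["color"],cv2.COLOR_BGR2HSV)
    v,u=np.indices(P.shape[:2])
    for k,(x0,y0,x1,y1) in enumerate(boxes[n]):
        m=(u>=x0)&(u<x1)&(v>=y0)&(v<y1)&(s["z_map"]>0)
        if k==0: m&=(h[...,0]>5)&(h[...,0]<20)&(h[...,1]>200)&(h[...,2]>130)&(P[...,2]>.08)&(P[...,2]<.13)
        else: m&=(P[...,2]>.103)&(P[...,2]<.13)
        q=P[m]; c=q[:,:2].mean(0)
        print(n,k,m.sum(),np.percentile(q,[2,50,98],axis=0).round(3).tolist(),c.round(4))
        if k==0:
            d=np.linalg.svd(q[:,:2]-c)[2][0]; p=(q[:,:2]-c)@d
            print(" axis",d.round(3),np.percentile(p,[1,99]).round(3),"mid",(c+d*(p.min()+p.max())/2).round(4))
            # ray casting of mask centroid onto z=.1
            px=np.array([u[m].mean(),v[m].mean(),1]);r=s["R"].T@np.linalg.inv(s["K"])@px;o=-s["R"].T@s["t"]
            print(" ray z=.107",(o+r*(.107-o[2])/r[2]).round(4))
        else:
            print(" minEnclosing",cv2.minEnclosingCircle(q[q[:,2]>.11][:,:2].astype(np.float32)))
E
```

```text
scene 0 334 [[0.427, -0.264, 0.099], [0.475, -0.244, 0.109], [0.526, -0.233, 0.115]] [ 0.4756 -0.2455]
 axis [0.99  0.139] [-0.05   0.052] mid [ 0.4761 -0.2454]
 ray z=.107 [ 0.4752 -0.2466  0.107 ]
scene 1 293 [[0.618, -0.246, 0.104], [0.658, -0.227, 0.11], [0.681, -0.21, 0.116]] [ 0.6541 -0.2272]
 minEnclosing ((0.6497296094894409, -0.22786536812782288), 0.03248872235417366)
side 0 337 [[0.426, -0.27, 0.096], [0.476, -0.263, 0.107], [0.53, -0.239, 0.116]] [ 0.4765 -0.2599]
 axis [-0.992 -0.127] [-0.054  0.051] mid [ 0.4786 -0.2596]
 ray z=.107 [ 0.4763 -0.2603  0.107 ]
side 1 285 [[0.637, -0.248, 0.104], [0.66, -0.235, 0.112], [0.682, -0.211, 0.118]] [ 0.6598 -0.2328]
 minEnclosing ((0.6585633754730225, -0.23178166151046753), 0.024840151891112328)
```

Request:
jog_arm:
  commands:
    - {"claw": 1, "dp": [0, 0, 0], "roll": 0.92}
    - {"claw": 1, "dp": [0, 0, 0], "roll": 0.92}
    - {"claw": 1, "dp": [0, 0, 0], "roll": 0.92}
    - {"claw": 1, "dp": [0, 0, 0], "roll": 0.92}
    - {"claw": 1, "dp": [0.49, -0.31, 0], "roll": 0}
    - {"claw": 1, "dp": [0.49, -0.31, 0], "roll": 0}
    - {"claw": 1, "dp": [0.49, -0.31, 0], "roll": 0}
    - {"claw": 1, "dp": [0.49, -0.31, 0], "roll": 0}
  squeeze: 60

```text
time_s: 1.0
tcp_pos: [0.3066, -0.4575, 0.2311]
ee_rot: [0.998, 0.065, -0.0, -0.0]
force: [0.3, -0.1, 0.5]
finger_gap: -0.002
gripper_force: 0.0
```

Request:
jog_arm:
  commands:
    - {"claw": 1, "dp": [0.49, -0.31, 0], "roll": 0}
    - {"claw": 1, "dp": [0.49, -0.31, 0], "roll": 0}
    - {"claw": 1, "dp": [0.49, -0.31, 0], "roll": 0}
    - {"claw": 1, "dp": [0.49, -0.31, 0], "roll": 0}
    - {"claw": 1, "dp": [0.49, -0.31, 0], "roll": 0}
    - {"claw": 1, "dp": [0.49, -0.31, 0], "roll": 0}
    - {"claw": 1, "dp": [0, 0, 0], "roll": 0}
    - {"claw": 1, "dp": [0, 0, 0], "roll": 0}

```text
time_s: 1.8
tcp_pos: [0.4399, -0.3467, 0.231]
ee_rot: [0.998, 0.066, -0.0, -0.0]
force: [0.3, -0.3, -0.0]
finger_gap: -0.004
gripper_force: 0.0
```

```bash
cat > g.py <<'E'
from h import *
from scipy.spatial.transform import Rotation as Ro
def rep():
    s=manip.state();R=Ro.from_quat(s["ee_rot"]).as_matrix()
    S=np.array([.660,-.229]);r=s["tcp_pos"][:2]-S
    print("t",round(s["time_s"],2),"tcp",s["tcp_pos"].round(4),"x-ang",np.degrees(np.arctan2(R[1,0],R[0,0])).round(2),"F",s["force"].round(2),"Ftool",(R.T@s["force"]).round(2),"gap",round(s["finger_gap"],3),"| about screw r",np.linalg.norm(r).round(4),"ang",np.degrees(np.arctan2(-r[1],-r[0])).round(2))
    return s,R
E
python3 - <<'E'
from g import *
s,R=rep(); print("to target in tool, full scale:",(R.T@(np.array([.484,-.3075,.075])-s["tcp_pos"])/.05).round(3))
E
```

```text
t 1.8 tcp [ 0.4399 -0.3467  0.231 ] x-ang 7.54 F [ 0.33 -0.28 -0.02] Ftool [0.29 0.32 0.02] gap -0.004 | about screw r 0.2496 ang 28.13
to target in tool, full scale: [ 0.981 -0.661  3.12 ]
```

Request:
jog_arm:
  commands:
    - {"claw": 1, "dp": [0.49, -0.33, 0], "roll": 0}
    - {"claw": 1, "dp": [0.49, -0.33, 0], "roll": 0}
    - {"claw": 1, "dp": [0, 0, 0.6], "roll": 0}
    - {"claw": 1, "dp": [0, 0, 0.6], "roll": 0}
    - {"claw": 1, "dp": [0, 0, 0.6], "roll": 0}
    - {"claw": 1, "dp": [0, 0, 0.6], "roll": 0}
    - {"claw": 1, "dp": [0, 0, 0.7], "roll": 0}
    - {"claw": 1, "dp": [0, 0, 0], "roll": 0}

```text
time_s: 2.6
tcp_pos: [0.4798, -0.3066, 0.072]
ee_rot: [0.998, 0.064, -0.004, -0.003]
force: [-0.7, 0.3, -0.3]
finger_gap: 0.0
gripper_force: 0.0
```

```bash
python3 - <<'E'
from g import *
rep(); a=snap("side")["color"][180:340,180:460]; b=snap("scene")["color"][80:240,180:460]
cv2.imwrite("pics/c.png",cv2.resize(np.vstack([a,b]),None,fx=1.8,fy=1.8))
E
```

```text
t 2.6 tcp [ 0.4798 -0.3066  0.072 ] x-ang 7.37 F [-0.72  0.29 -0.32] Ftool [-0.67 -0.38  0.32] gap 0.0 | about screw r 0.1962 ang 23.31
```

View pics/c.png

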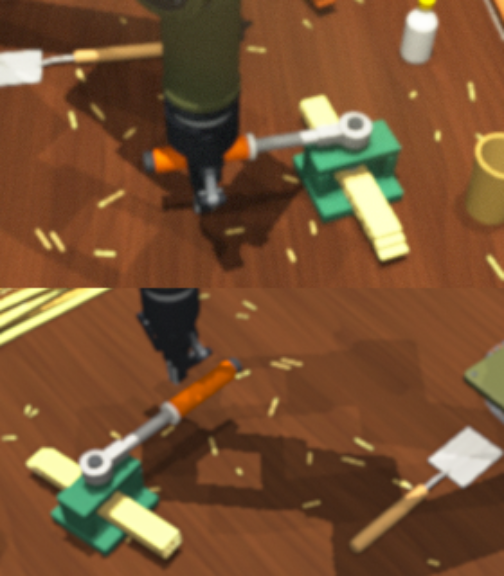

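The closed fingers stand on the near (−y) side of the orange grip, just short of its middle, with clear space around them. Now I approach to contact.

Request:
jog_arm:
  commands:
    - {"claw": 1, "dp": [0, -0.08, 0], "roll": 0}
    - {"claw": 1, "dp": [0, -0.08, 0], "roll": 0}
    - {"claw": 1, "dp": [0, -0.08, 0], "roll": 0}
    - {"claw": 1, "dp": [0, -0.08, 0], "roll": 0}
    - {"claw": 1, "dp": [0, -0.06, 0], "roll": 0}
    - {"claw": 1, "dp": [0, -0.06, 0], "roll": 0}

```text
time_s: 3.3
tcp_pos: [0.4813, -0.2858, 0.0766]
ee_rot: [0.998, 0.065, 0.0, 0.0]
force: [1.2, 0.1, -0.0]
finger_gap: 0.002
gripper_force: 0.0
```

```bash
python3 -c "
from g import *
rep()"
```

```text
t 3.3 tcp [ 0.4813 -0.2858  0.0766] x-ang 7.46 F [ 1.17  0.15 -0.03] Ftool [1.18 0.   0.03] gap 0.002 | about screw r 0.1875 ang 17.64
```

Request:
jog_arm:
  commands:
    - {"claw": 1, "dp": [0, -0.05, 0], "roll": 0}
    - {"claw": 1, "dp": [0, -0.05, 0], "roll": 0}
    - {"claw": 1, "dp": [0, -0.05, 0], "roll": 0.1}
    - {"claw": 1, "dp": [0, -0.05, 0], "roll": 0.2}

```text
time_s: 3.7
tcp_pos: [0.4801, -0.2785, 0.0765]
ee_rot: [0.998, 0.055, -0.0, 0.002]
force: [-3.4, -9.3, -2.7]
finger_gap: -0.002
gripper_force: 4.2
```

```bash
python3 -c "
from g import *
rep()"
```

```text
t 3.7 tcp [ 0.4801 -0.2785  0.0765] x-ang 6.28 F [-3.37 -9.3  -2.66] Ftool [-4.36  8.86  2.7 ] gap -0.002 | about screw r 0.1866 ang 15.39
```

Request:
jog_arm:
  commands:
    - {"claw": 1, "dp": [0, -0.05, 0], "roll": 0.2}
    - {"claw": 1, "dp": [0, -0.05, 0], "roll": 0.2}
    - {"claw": 1, "dp": [0, -0.05, 0], "roll": 0.2}
    - {"claw": 1, "dp": [0, -0.05, 0], "roll": 0.2}

```text
time_s: 4.1
tcp_pos: [0.4777, -0.269, 0.0763]
ee_rot: [1.0, 0.027, -0.001, 0.002]
force: [-6.5, -9.1, 0.9]
finger_gap: -0.003
gripper_force: 4.4
```

```bash
python3 -c "
from g import *
rep()"
```

```text
t 4.1 tcp [ 0.4777 -0.269   0.0763] x-ang 3.07 F [-6.52 -9.12  0.86] Ftool [-7.    8.77 -0.8 ] gap -0.003 | about screw r 0.1867 ang 12.38
```

Request:
jog_arm:
  commands:
    - {"claw": 1, "dp": [0, -0.05, 0], "roll": 0.2}
    - {"claw": 1, "dp": [0, -0.05, 0], "roll": 0.2}
    - {"claw": 1, "dp": [0, -0.05, 0], "roll": 0.2}

```text
time_s: 4.4
tcp_pos: [0.477, -0.2614, 0.0763]
ee_rot: [1.0, 0.006, -0.002, 0.002]
force: [-6.0, -8.6, 1.7]
finger_gap: 0.0
gripper_force: 4.5
```

```bash
python3 -c "
from g import *
rep()"
```

```text
t 4.4 tcp [ 0.477  -0.2614  0.0763] x-ang 0.67 F [-6.04 -8.6   1.71] Ftool [-6.15  8.54 -1.66] gap 0.0 | about screw r 0.1859 ang 10.04
```

Request:
jog_arm:
  commands:
    - {"claw": 1, "dp": [-0.02, -0.05, 0], "roll": 0.2}
    - {"claw": 1, "dp": [-0.02, -0.05, 0], "roll": 0.2}
    - {"claw": 1, "dp": [-0.01, -0.05, 0], "roll": 0.2}

```text
time_s: 4.7
tcp_pos: [0.4758, -0.2542, 0.0764]
ee_rot: [1.0, -0.015, -0.0, 0.002]
force: [-3.3, -9.5, -1.5]
finger_gap: 0.0
gripper_force: 4.5
```

```bash
python3 -c "
from g import *
rep()"
```

```text
t 4.7 tcp [ 0.4758 -0.2542  0.0764] x-ang -1.75 F [-3.28 -9.52 -1.46] Ftool [-2.99  9.61  1.5 ] gap 0.0 | about screw r 0.1859 ang 7.79
```

Request:
jog_arm:
  commands:
    - {"claw": 1, "dp": [-0.01, -0.05, 0], "roll": 0.2}
    - {"claw": 1, "dp": [-0.01, -0.05, 0], "roll": 0.2}
    - {"claw": 1, "dp": [-0.01, -0.05, 0], "roll": 0.2}

```text
time_s: 5.0
tcp_pos: [0.4749, -0.2467, 0.0764]
ee_rot: [0.999, -0.036, 0.0, 0.002]
force: [-2.6, -9.6, -0.9]
finger_gap: 0.001
gripper_force: 4.6
```

```bash
python3 -c "
from g import *
rep()"
```

```text
t 5.0 tcp [ 0.4749 -0.2467  0.0764] x-ang -4.15 F [-2.55 -9.58 -0.94] Ftool [-1.85  9.73  0.99] gap 0.001 | about screw r 0.1859 ang 5.45
```

Request:
jog_arm:
  commands:
    - {"claw": 1, "dp": [-0.01, -0.05, 0], "roll": 0.2}
    - {"claw": 1, "dp": [-0.01, -0.05, 0], "roll": 0.2}
    - {"claw": 1, "dp": [-0.01, -0.05, 0], "roll": 0.2}

```text
time_s: 5.3
tcp_pos: [0.4744, -0.2391, 0.0765]
ee_rot: [0.998, -0.057, 0.0, 0.002]
force: [-2.5, -9.6, -1.5]
finger_gap: 0.001
gripper_force: 4.6
```

```bash
python3 -c "
from g import *
rep()"
```

```text
t 5.3 tcp [ 0.4744 -0.2391  0.0765] x-ang -6.55 F [-2.54 -9.62 -1.5 ] Ftool [-1.43  9.84  1.55] gap 0.001 | about screw r 0.1859 ang 3.12
```

Request:
jog_arm:
  commands:
    - {"claw": 1, "dp": [-0.01, -0.05, 0], "roll": 0.2}
    - {"claw": 1, "dp": [-0.01, -0.05, 0], "roll": 0.2}
    - {"claw": 1, "dp": [-0.01, -0.05, 0], "roll": 0.2}

```text
time_s: 5.6
tcp_pos: [0.4741, -0.2315, 0.0765]
ee_rot: [0.997, -0.078, 0.001, 0.003]
force: [-2.8, -9.0, -1.7]
finger_gap: 0.001
gripper_force: 4.7
```

```bash
python3 -c "
from g import *
rep()"
```

```text
t 5.6 tcp [ 0.4741 -0.2315  0.0765] x-ang -8.95 F [-2.81 -8.96 -1.68] Ftool [-1.39  9.28  1.72] gap 0.001 | about screw r 0.1859 ang 0.78
```

Request:
jog_arm:
  commands:
    - {"claw": 1, "dp": [-0.01, -0.05, 0], "roll": 0.2}
    - {"claw": 1, "dp": [-0.01, -0.05, 0], "roll": 0.2}

```text
time_s: 5.8
tcp_pos: [0.4741, -0.2265, 0.0765]
ee_rot: [0.996, -0.092, 0.001, 0.003]
force: [-0.9, -9.5, -2.0]
finger_gap: 0.002
gripper_force: 4.8
```

```bash
python3 -c "
from g import *
rep()"
```

```text
t 5.8 tcp [ 0.4741 -0.2265  0.0765] x-ang -10.55 F [-0.9  -9.48 -2.05] Ftool [0.84 9.47 2.1 ] gap 0.002 | about screw r 0.1859 ang -0.77
```

Request:
jog_arm:
  commands:
    - {"claw": 1, "dp": [-0.01, -0.05, 0], "roll": 0.2}
    - {"claw": 1, "dp": [-0.01, -0.05, 0], "roll": 0.2}

```text
time_s: 6.0
tcp_pos: [0.4742, -0.2215, 0.0765]
ee_rot: [0.994, -0.106, 0.001, 0.003]
force: [-1.1, -9.0, -2.6]
finger_gap: -0.001
gripper_force: 4.8
```

```bash
python3 -c "
from g import *
rep()"
```

```text
t 6.0 tcp [ 0.4742 -0.2215  0.0765] x-ang -12.15 F [-1.12 -9.05 -2.58] Ftool [0.8  9.07 2.62] gap -0.001 | about screw r 0.186 ang -2.33
```

Request:
jog_arm:
  commands:
    - {"claw": 1, "dp": [-0.01, -0.05, 0], "roll": 0.2}
    - {"claw": 1, "dp": [-0.01, -0.05, 0], "roll": 0.2}

```text
time_s: 6.2
tcp_pos: [0.4744, -0.2164, 0.0765]
ee_rot: [0.993, -0.12, 0.001, 0.003]
force: [-1.2, -10.0, -2.5]
finger_gap: 0.003
gripper_force: 4.9
```

```bash
python3 -c "
from g import *
rep()"
```

```text
t 6.2 tcp [ 0.4744 -0.2164  0.0765] x-ang -13.75 F [-1.15 -9.96 -2.46] Ftool [1.24 9.93 2.51] gap 0.003 | about screw r 0.1861 ang -3.89
```

Request:
jog_arm:
  commands:
    - {"claw": 1, "dp": [-0.01, -0.05, 0], "roll": 0.2}
    - {"claw": 1, "dp": [-0.01, -0.05, 0], "roll": 0.2}
    - {"claw": 1, "dp": [-0.01, -0.05, 0], "roll": 0.2}

```text
time_s: 6.5
tcp_pos: [0.475, -0.2089, 0.0766]
ee_rot: [0.99, -0.14, 0.001, 0.003]
force: [-0.4, -9.9, -3.1]
finger_gap: 0.002
gripper_force: 4.9
```

```bash
python3 -c "
from g import *
rep()"
```

```text
t 6.5 tcp [ 0.475  -0.2089  0.0766] x-ang -16.15 F [-0.41 -9.9  -3.11] Ftool [2.35 9.61 3.16] gap 0.002 | about screw r 0.1861 ang -6.22
```

Request:
jog_arm:
  commands:
    - {"claw": 1, "dp": [-0.005, -0.05, 0], "roll": 0.2}
    - {"claw": 1, "dp": [-0.005, -0.05, 0], "roll": 0.2}
    - {"claw": 1, "dp": [-0.005, -0.05, 0], "roll": 0.2}

```text
time_s: 6.8
tcp_pos: [0.476, -0.2009, 0.0764]
ee_rot: [0.987, -0.161, 0.001, 0.002]
force: [-0.8, -7.8, -2.5]
finger_gap: 0.0
gripper_force: 4.1
```

```bash
python3 -c "
from g import *
rep()"
```

```text
t 6.8 tcp [ 0.476  -0.2009  0.0764] x-ang -18.56 F [-0.84 -7.8  -2.48] Ftool [1.68 7.65 2.51] gap 0.0 | about screw r 0.1862 ang -8.69
```

Request:
jog_arm:
  commands:
    - {"claw": 1, "dp": [-0.005, -0.05, 0], "roll": 0.2}
    - {"claw": 1, "dp": [-0.005, -0.05, 0], "roll": 0.2}
    - {"claw": 1, "dp": [-0.005, -0.05, 0], "roll": 0.2}

```text
time_s: 7.1
tcp_pos: [0.4773, -0.1929, 0.0764]
ee_rot: [0.983, -0.182, 0.0, 0.002]
force: [-2.4, -7.1, -1.0]
finger_gap: 0.001
gripper_force: 3.3
```

```bash
python3 -c "
from g import *
rep()"
```

```text
t 7.1 tcp [ 0.4773 -0.1929  0.0764] x-ang -20.97 F [-2.44 -7.14 -1.03] Ftool [0.28 7.53 1.06] gap 0.001 | about screw r 0.1862 ang -11.19
```

Request:
jog_arm:
  commands:
    - {"claw": 1, "dp": [-0.005, -0.05, 0], "roll": 0.2}
    - {"claw": 1, "dp": [-0.005, -0.04, 0], "roll": 0.16}
    - {"claw": 1, "dp": [0, 0, 0], "roll": 0}

```text
time_s: 7.4
tcp_pos: [0.4784, -0.1877, 0.0763]
ee_rot: [0.981, -0.194, 0.0, 0.001]
force: [-1.7, -4.6, -0.1]
finger_gap: 0.005
gripper_force: 2.6
```

```bash
python3 -c "
from g import *
rep()"
```

```text
t 7.4 tcp [ 0.4784 -0.1877  0.0763] x-ang -22.38 F [-1.7  -4.55 -0.09] Ftool [0.17 4.86 0.1 ] gap 0.005 | about screw r 0.1862 ang -12.82
```

The push force has dropped to about half, which is the click. I back off along the reverse arc now.

Request:
jog_arm:
  commands:
    - {"claw": 1, "dp": [0.01, 0.08, 0], "roll": -0.3}
    - {"claw": 1, "dp": [0.01, 0.08, 0], "roll": -0.3}
    - {"claw": 1, "dp": [0.01, 0.08, 0], "roll": -0.3}
    - {"claw": 1, "dp": [0.01, 0.1, 0], "roll": -0.3}
    - {"claw": 1, "dp": [0.01, 0.1, 0], "roll": -0.3}
    - {"claw": 1, "dp": [0.01, 0.1, 0], "roll": -0.3}
    - {"claw": 1, "dp": [0.01, 0.15, 0], "roll": -0.3}
    - {"claw": 1, "dp": [0, 0.2, 0], "roll": 0}

```text
time_s: 8.2
tcp_pos: [0.4684, -0.2299, 0.0762]
ee_rot: [0.993, -0.122, -0.0, -0.001]
force: [0.1, 0.7, 0.9]
finger_gap: 0.002
gripper_force: 0.0
```

Request:
jog_arm:
  commands:
    - {"claw": 1, "dp": [0, 0.3, 0], "roll": 0}
    - {"claw": 1, "dp": [0, 0.4, 0], "roll": 0}
    - {"claw": 1, "dp": [0, 0.2, 0], "roll": 0}
    - {"claw": 1, "dp": [0, 0, -0.5], "roll": 0}
    - {"claw": 1, "dp": [0, 0, -0.7], "roll": 0}
    - {"claw": 1, "dp": [0, 0, -0.7], "roll": 0}
    - {"claw": 1, "dp": [0, 0, 0], "roll": 0}
    - {"claw": 1, "dp": [0, 0, 0], "roll": 0}

```text
time_s: 9.0
tcp_pos: [0.458, -0.2743, 0.1722]
ee_rot: [0.993, -0.122, 0.001, 0.0]
force: [-0.0, 0.1, -0.7]
finger_gap: -0.002
gripper_force: 0.0
```

```bash
python3 - <<'E'
from g import *
rep(); a=snap("scene")
P=cloud(a);h=cv2.cvtColor(a["color"],cv2.COLOR_BGR2HSV)
m=(h[...,0]>5)&(h[...,0]<20)&(h[...,1]>200)&(h[...,2]>130)&(P[...,2]>.09)&(P[...,2]<.125)&(a["z_map"]>0)
m[200:]=0;m[:,:220]=0;m[:,400:]=0
q=P[m][:,:2];c=q.mean(0);d=np.linalg.svd(q-c)[2][0];d*=np.sign(d[0])
print(m.sum(),c.round(4),d.round(3),"axis rad",np.arctan2(d[1],d[0]).round(3),"shift",(c-[.4756,-.2455]).round(4))
b=snap("side")["color"]
cv2.imwrite("pics/d.png",np.vstack([a["color"],b])[:, :][0:800:1][::1] if 0 else cv2.resize(np.vstack([a["color"],b]),(480,600)))
E
```

```text
t 9.0 tcp [ 0.458  -0.2743  0.1722] x-ang -14.03 F [-0.04  0.11 -0.68] Ftool [-0.06 -0.1   0.68] gap -0.002 | about screw r 0.207 ang 12.64
463 [ 0.4827 -0.179 ] [ 0.971 -0.239] axis rad -0.242 shift [0.0071 0.0665]
```

View pics/d.png

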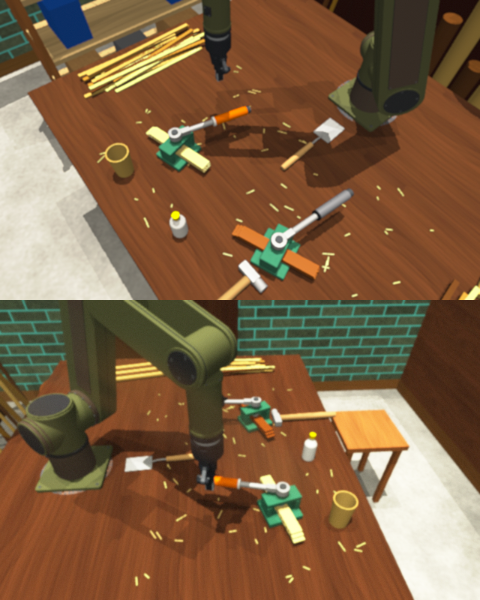

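The orange wrench has swung about 0.37 rad clockwise and is straight again. The gripper hangs clear of everything (scene view about (290,95)), and the grey wrench is where it was.

```bash
python3 -c "
from plant import manip
print(manip.job_done())"
```

```text
the job is handed in; nothing more can be done
None
```

I tightened the pale-strip press until the orange wrench clicked (push force fell to about half, screw turned about 0.37 rad from its start), then backed off clear, never went near the grey wrench, and handed the job in; no verdict was returned.

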